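# Set the iris of the vial inspection lamp to the vial, then switch it on

## Task

A vial stands on the light stage of the inspection station: push the lever's upright knob round its arc until the pointer stands at the dot with the colour of that vial's cap, so that the iris lets light through the vial only. Then press the orange lamp switch fully down so that it stays on, and move clear. Only push and press, with closed fingers or a fingertip: do not take the knob between the fingers, and leave all vials and bottles standing where they are.

Things in the scene. Friction and masses are not known exactly. Their poses are not given: they have to be found in the camera images.
- station: vial inspection station, fixed: white box 230 (x) x 320 (y) mm, deck 36 mm above the worktop; origin under its middle, z up, x away from its operator. On deck, left: glass light stage, dark turning ring (90 mm) and lever round it; right: strip for two waiting vials, before it the lamp switch. A half black, half white panel, 140 mm high, stands 77 mm behind the stage centre
- stage_center (a point): centre of the glass light stage (62 mm across, 6 mm above the deck), on the glass, 42 mm above the worktop; the ring and lever turn about the vertical line through it. The vial to be inspected stands here
- iris_ring (a joint): turn of iris ring and lever, rad: 0 = smallest opening (22 mm), stop; 2.0 = widest (46 mm), stop. Grows counter-clockwise from above: the lever, on the operator's side of the stage, goes from left to right. Pointer at the purple dot: 0.672, grey: 1.006, green: 1.338. Starts at 0 to 0.4. Friction (about 1.5 N at the knob) holds it where it is left
- lever_knob (a point): middle of the lever's upright black knob, 14 mm diameter, from 49 to 88 mm above the worktop; this point is 68 mm above it and 86 mm from the ring's axis. A flat arm 10 mm wide, its top 44 mm above the worktop, joins knob and ring; past the knob a thin pointer with a red line ends 99 mm from the axis, at the edge of the black scale
- lamp_switch (a joint): travel of the lamp switch, m: 0 = off (up), 0.005 = fully down (on). It takes about 3 N and stays down where it is pressed
- switch_top (a point): middle of the top of the round orange lamp switch, 26 mm diameter; when off it is 49 mm above the worktop and goes 5 mm straight down, into a dark bezel 39 mm wide whose top is 40 mm above the worktop
- mark_purple (a point): the purple dot (12 mm) on the black scale, 111 mm from the ring's axis; the lever's pointer must point to it (same bearing from the stage centre) for vials with the purple cap, iris opening 30 mm
- mark_grey (a point): the light grey dot (12 mm) on the black scale, 111 mm from the ring's axis; the lever's pointer must point to it (same bearing from the stage centre) for vials with the light grey cap, iris opening 34 mm
- mark_green (a point): the green dot (12 mm) on the black scale, 111 mm from the ring's axis; the lever's pointer must point to it (same bearing from the stage centre) for vials with the green cap, iris opening 38 mm
- vial_purple: glass vial with a purple cap, 29 mm diameter, 61 mm high, upright, origin at the centre of its underside. One of the three vials, drawn at random, stands on the light stage, the two others on the parking strip
- vial_grey: glass vial with a light grey cap, 33 mm diameter, 70 mm high, upright, origin at the centre of its underside. One of the three vials, drawn at random, stands on the light stage, the two others on the parking strip
- vial_green: glass vial with a green cap, 37 mm diameter, 78 mm high, upright, origin at the centre of its underside. One of the three vials, drawn at random, stands on the light stage, the two others on the parking strip
- saline_a: small white plastic saline bottle, 48 x 55 x 111 mm, standing on the worktop to the right of the station; not part of the job
- saline_b: small white plastic saline bottle, 62 x 56 x 111 mm, standing on the worktop to the right of the station; not part of the job
There are look-alikes about, which are no part of the job. Leave any yellow look-alike of the vial_grey alone.

How it is judged (in metres and radians):
On the way, in this order (a step that is already met when the one before it is completed fails the run):
1. the pointer stands at the dot with the colour of the cap of the vial on the stage (((horizontal distance between vial_purple and stage_center below 0.015 m and value of joint iris_ring between 0.602 and 0.742 rad) or (horizontal distance between vial_grey and stage_center below 0.015 m and value of joint iris_ring between 0.936 and 1.076 rad) or (horizontal distance between vial_green and stage_center below 0.015 m and value of joint iris_ring between 1.268 and 1.408 rad))), for 0.3 s.
2. the lamp switch is pressed down with the iris still set (((horizontal distance between vial_purple and stage_center below 0.015 m and value of joint iris_ring between 0.602 and 0.742 rad) or (horizontal distance between vial_grey and stage_center below 0.015 m and value of joint iris_ring between 0.936 and 1.076 rad) or (horizontal distance between vial_green and stage_center below 0.015 m and value of joint iris_ring between 1.268 and 1.408 rad)) and value of joint lamp_switch above 0.0035 m), for 0.2 s.
At the end, for the whole second after the job is handed in: The iris lever points to the dot with the cap colour of the vial on the stage, within 0.07 rad (6 mm at the knob), at rest; the lamp switch is down by more than 3.5 of its 5 mm; all three vials stand upright within 12 mm of where they started (all of step 2 and velocity of joint iris_ring between -0.02 and 0.02 rad/s and angle between each of vial_purple, vial_grey, vial_green's own z axis and vertical below 0.1 rad and distance of each of vial_purple, vial_grey, vial_green from where it was at the start of the episode below 0.012 m); the robot touches nothing.
It fails at once if a vial is shifted by more than 15 mm, lifted or tipped (distance of any of vial_purple, vial_grey, vial_green from where it was at the start of the episode above 0.015 m or angle between any of vial_purple, vial_grey, vial_green's own z axis and vertical above 0.3 rad).
It fails at once if a saline bottle is moved (distance of any of saline_a, saline_b from where it was at the start of the episode above 0.02 m).
It fails at once if the lever's knob is taken between the fingers instead of being pushed (horizontal distance between the grasp point and lever_knob below 0.007 m and z of the grasp point in the frame of station below 0.098 m).
It also fails if it takes over 48 s, if anything falls off the work surface, if the arm or the gripper's body presses on something with over 40 N, if the wrist force passes 120 N, or if a joint passes its speed limit or range.

## Robot

A 6-joint arm with a two-finger parallel gripper is mounted at the origin on a cart in front of the work surface, level with it; the furniture and walls round the work are solid. World frame = base frame: x ahead of the robot, y to its left, z up, the work surface at z = 0. Lengths are in m, angles in degrees, forces in N, time in s.
With the tool pointing down it reaches from about 0.325 to 1 m from the base axis. Payload 5.1 kg.
Tool frame: the origin (TCP) lies on the centre line of the jaws, within the pads' length; the fingertips stand robot.tip_extent ahead of it and the grasp point (between the pads) lies 11 mm behind it (robot.tip_extent is the distance from the TCP to the fingertips, in m); z points along the fingers, y is the line along which they close (so a half turn about z gives the same grasp; the last joint's range is limited). The gripper opens to 85 mm and grips with 20 to 120 N. Pads are 22 mm wide; open, the fingers measure 114 mm over their backs; the gripper's body (76 mm by 85 mm) begins 54 mm behind the grasp point. The pads swing forward as they close: fully open they stand 13 mm farther back than shut.
Start: joints at [70.096, 7.093, 94.555, -0, 78.352, -4.733], TCP at [0.17, 0.627, 0.239] pointing down, gripper open.
Joint ranges: [-149.61, 149.61], [-58.7, 133.49], [1.44, 155.28], [-77.14, 257.14], [18.33, 153.61], [-166.67, 166.67]. Speed limits (degrees/s): [147.25, 147.25, 180, 180, 180, 180].

## Interface

Orientations are given as [roll, pitch, yaw] about the fixed x, y, z axes, in that order (R = Rz(yaw) Ry(pitch) Rx(roll)).
In Python, from station import robot gives the robot as it stands.
- The arm moves only by the tool shift_gripper, called after "Request:" as name(argument=value, ...), one argument or row to a line, values as JSON. Schema: {"type":"object","properties":{"plan":{"type":"array","items":{"type":"array","prefixItems":[{"type":"array","items":{"type":"number"},"minItems":3,"maxItems":3},{"type":"array","items":{"type":"number"},"minItems":3,"maxItems":3},{"type":"number"}],"minItems":3,"maxItems":3},"minItems":1,"maxItems":8},"squeeze":{"type":"number"},"only":{"type":"string"},"quiet":{"type":"boolean"},"lines":{"type":"string"}},"required":["plan"],"additionalProperties":false}. plan is a list of rows, 1 to 8 of them, each written [[dx, dy, dz], [rx, ry, rz], opening]: dx, dy, dz in shares of the most that a row can go, 1 being 50 mm, then a rotation vector rx, ry, rz in shares of 45 degrees (1.0 is 45 degrees), then the finger opening in m; each row shifts and turns the commanded pose from where the row before left it, along the tool's axes as they then stand; what a row does not reach is not made up. A row lasts 1/10 s, in which the tool goes at most 0.05 m and 8.59 degrees, less where a joint would pass 70% of its speed; a pose out of reach is approached as far as the arm can. The fingers move at their own pace and stop on an object; squeeze is the grip in N (left out, the last holds). Time passes only in rows, so rows that do not move let the fingers close. The tool returns the time, the measured TCP pose, the force, the opening and the grip force at its end. only (a regular expression) keeps the lines of the reply that match it, lines (a string "A,B") keeps lines A to B, and quiet returns only ok. Shift and turn numbers lie between -1 and 1, and a call with a number outside is refused. Input that does not fit is refused with a message, and nothing moves.
- robot.sense(): the state, without advancing time (a new reading comes with each control period).
- robot.get_image(name): name is "scene" or "top" or "wrist"; returns a dict with "image" (420x560x3 uint8, red, green, blue), "range_z" (420x560 float32, m along the optical axis (not along the pixel's ray), 0 where there is no reading), "intrinsics" (3x3 intrinsics, pixels), "pose" (4x4, takes a point from camera to world coordinates). Camera axes: x right, y down, z forward; pixel columns grow to the right and rows downward; lengths in m; the calibration is good to about 2 mm. A picture is of the moment at which its call begins.
- robot.hand_in(): hands the job in; it is judged then, once.
Trained networks look in the newest picture that a camera, given by its name, has taken for a name from the list of things; names that differ only in an ending like _2 or _b are one class to them, and where a whole thing is asked for, a point or a joint stands for the part that bears it (a point fixed in the world has none). Each returns a list of dicts, best first, with "conf" (0 to 1); they miss things now and then, are a little off and sometimes report something else, mostly with a low value. They report only what shows in the picture. A call takes as long as a camera call. They do not tell look-alikes from the thing itself.
- robot.spot_in(camera, target): "point" ([column, row] in pixels, amid what is visible of it).
- robot.masks_of(camera, target): "pixels" (420x560 bool, what is visible of it) and "point" ([column, row] in pixels, amid what is visible of it).
- robot.pinpoint(camera, target): "point" ([column, row] in pixels: a listed point, or the origin of a listed thing).
The state is a dict: "time": time; "q": joint angles; "qd": joint speeds; "joint_efforts": joint torques, N m; "tcp_pos": TCP position; "eef_rot": TCP orientation; "ft_force": force on the tool from outside, world axes, zero at the start; "moment": the same for the moment, N m; "grip_width": finger opening in m; "grip_force": force on a finger pad.
Only numpy, scipy, OpenCV 4.12 (cv2) and the standard library are available. Lean on these libraries where they do the work, as an engineer would, in place of code of your own. Each camera call takes 0.05 s, during which the arm holds its last target. There are 200 camera calls.

## Working session

There is one attempt and no reset: what is moved stays moved. The work goes in short steps, Python scripts to look and compute and a tool call to move; the robot and the scene stay as the last step left them, time stands still between calls to the robot, and variables do not carry over. Pictures are saved under pics/ and viewed, at most 10 in all, crops included, and the job is handed in when it is done.

```bash
mkdir -p pics; ls; cat > h.py <<'E'
import numpy as np, cv2
from station import robot
def snap(c,name=None):
    d=robot.get_image(c)
    if name: cv2.imwrite(f'pics/{name}.png',cv2.cvtColor(d['image'],cv2.COLOR_RGB2BGR))
    return d
def ray(d,p):
    K=d['intrinsics'];T=d['pose']
    v=T[:3,:3]@np.linalg.solve(K,[p[0],p[1],1]);return T[:3,3],v
def atz(d,p,z):
    o,v=ray(d,p);return o+v*(z-o[2])/v[2]
def atdepth(d,p):
    o,v=ray(d,p);return o+v*d['range_z'][int(round(p[1])),int(round(p[0]))]
E
python3 - <<'E'
from h import *
np.set_printoptions(precision=4,suppress=True)
print(robot.tip_extent,robot.sense())
for c in ['top','scene']:
    d=snap(c,c+'0')
    print(c,d['pose'][:3,3])
    for t,z in [('stage_center',.042),('lever_knob',.068),('switch_top',.049),('mark_purple',.04),('mark_grey',.04),('mark_green',.04),('vial_purple',.042),('vial_grey',.042),('vial_green',.042),('station',0),('saline_a',0)]:
        for r in robot.pinpoint(c,t)[:3]:
            print(t,round(r['conf'],2),np.round(r['point'],1),atz(d,r['point'],z),atdepth(d,r['point']))
E
```

```text
pics
0.008 {'time': 0.0, 'q': array([70.0947,  7.1321, 94.6333, -0.0018, 78.3528, -4.7323]), 'qd': array([-0.0483, -0.014 ,  0.0337,  0.03  , -0.0306, -0.065 ]), 'joint_efforts': array([  0.001 , -42.3648, -36.5434,   0.    ,   0.0072,  -0.    ]), 'tcp_pos': array([0.17  , 0.6268, 0.2381]), 'eef_rot': array([-179.8821,   -0.008 ,  164.8274]), 'ft_force': array([-0.2506, -0.1462, -0.2252]), 'moment': array([-0.0139, -0.0501,  0.0354]), 'grip_force': 0.0, 'grip_width': 0.08534265700975738}
top [ 0.4287 -0.1406  1.3015]
stage_center 0.94 [231.8 230.9] [ 0.5896 -0.0284  0.042 ] [ 0.5846 -0.0318  0.0807]
stage_center 0.71 [294.9 205.2] [ 0.6619 -0.1952  0.042 ] [ 0.6482 -0.192   0.1161]
lever_knob 0.88 [214.7 255.8] [0.5209 0.0112 0.068 ] [0.521  0.0113 0.0672]
lever_knob 0.34 [354.4 236.6] [ 0.5768 -0.3498  0.068 ] [ 0.5759 -0.3486  0.0754]
switch_top 0.61 [295.7 264.9] [ 0.5021 -0.1986  0.049 ] [ 0.5022 -0.1987  0.0473]
mark_purple 0.62 [229.2 268.6] [ 0.4901 -0.0246  0.04  ] [ 0.4901 -0.0247  0.0412]
mark_grey 0.76 [245.1 266.4] [ 0.4965 -0.0661  0.04  ] [ 0.4967 -0.0659  0.0361]
mark_
[... 1491 characters left out ...]
0.82 [238.5 182.2] [ 0.6044 -0.0243  0.042 ] [ 0.5941 -0.0496  0.0685]
vial_grey 0.74 [206.4 153.7] [0.5779 0.0987 0.042 ] [0.5867 0.1261 0.0173]
vial_grey 0.72 [317.4 185.9] [ 0.7558 -0.1164  0.042 ] [ 0.7695 -0.0967  0.0185]
vial_green 0.88 [295.8 220.4] [ 0.6624 -0.1838  0.042 ] [ 0.6473 -0.2082  0.0744]
station 0.59 [243.1 211.6] [ 0.5901 -0.0744  0.    ] [ 0.5771 -0.1056  0.0368]
station 0.44 [200.9 170.4] [0.5577 0.0948 0.    ] [0.5323 0.0101 0.0805]
saline_a 0.67 [315.2 357.5] [ 0.5532 -0.4506  0.    ] [ 0.54   -0.4675  0.0427]
saline_a 0.67 [311.5 314.5] [ 0.5917 -0.3726  0.    ] [ 0.5841 -0.3831  0.0214]
saline_a 0.26 [297.1 218.8] [ 0.6867 -0.1493  0.    ] [ 0.6515 -0.2061  0.075 ]
```

```bash
python3 - <<'E'
import cv2
for n,(x,y,w,h) in {'top0':(150,140,250,160),'scene0':(130,110,220,165)}.items():
    i=cv2.imread(f'pics/{n}.png')[y:y+h,x:x+w]
    cv2.imwrite(f'pics/{n}c.png',cv2.resize(i,None,fx=3.2,fy=3.2,interpolation=cv2.INTER_CUBIC))
E
```

```text
(no output)
```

View pics/top0c.png

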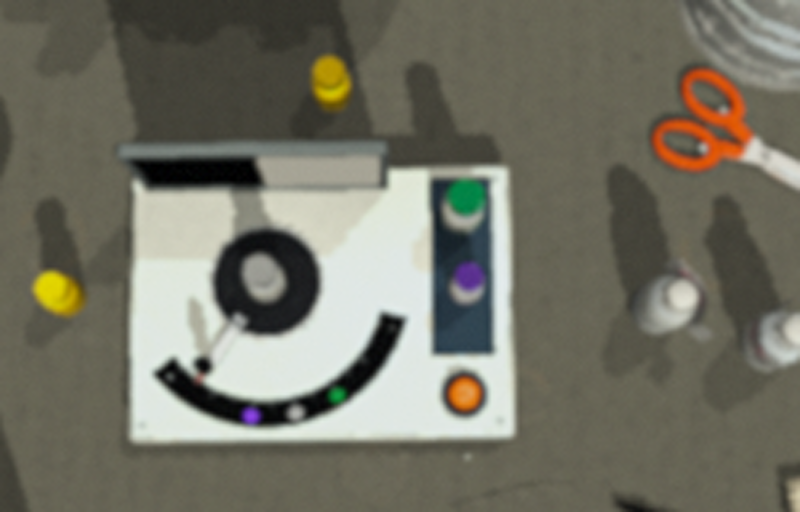

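View pics/scene0c.png

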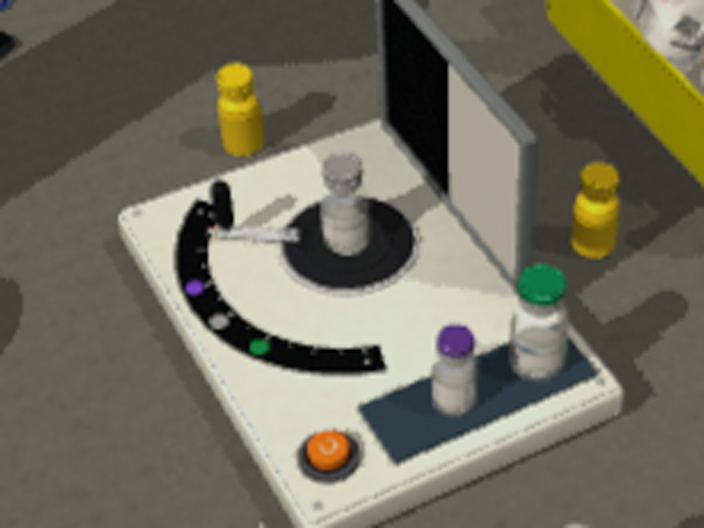

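The grey vial stands on the stage (top crop about 263,278), with purple and green on the strip and yellow look-alikes off the station. The pointer is near the left end of the scale, so the target is the grey dot. Next I measure the dots, ring, knob and switch by colour in both views.

```bash
cat > m.py <<'E'
from h import *
from scipy.optimize import least_squares
np.set_printoptions(precision=4,suppress=True)
def blob(d,p,f,r=7):
    im=d['image'].astype(int);x,y=map(int,np.round(p));s=im[y-r:y+r+1,x-r:x+r+1]
    m=f(s[...,0],s[...,1],s[...,2]);v,u=np.nonzero(m);return np.array([x-r+u.mean(),y-r+v.mean()]),m.sum()
F={'purple':(lambda r,g,b:(b-g>40)),'green':(lambda r,g,b:(g-r>40)),'grey':(lambda r,g,b:(np.minimum(np.minimum(r,g),b)>75)),'orange':(lambda r,g,b:(r-b>90))}
P={'top':{'purple':(228.5,269.7),'grey':(242.5,269),'green':(255.3,263.5),'orange':(295,263)},
'scene':{'purple':(191,199.6),'grey':(198.2,210.3),'green':(211.5,218.4),'orange':(232.5,251)}}
if __name__=='__main__':
  for c in P:
    d=snap(c); X=[]
    for k in P[c]:
        uv,n=blob(d,P[c][k],F[k],{'orange':10,'grey':4}.get(k,6)); w=atz(d,uv,.049 if k=='orange' else .038)
        print(c,k,uv,n,w,atdepth(d,uv)[2]); X.append(w[:2])
    X=np.array(X[:3]);q=np.array([.672,1.006,1.338])
    f=lambda p:(p[:2]+.111*np.c_[np.cos(p[2]+q),np.sin(p[2]+q)]-X).ravel()
    s=least_squares(f,[.6,-.04,2.3]);print('centre,b0',s.x,'res mm',s.fun*1e3,'grey knob target',s.x[:2]+.086*np.array([np.cos(s.x[2]+1.006),np.sin(s.x[2]+1.006)]))
    # dark ring
    im=d['image'].max(2);cx,cy=(232,227) if c=='top' else (239,187)
    H=d['range_z']>0
    m=np.zeros(im.shape,np.uint8);m[cy-32:cy+32,cx-42:cx+42]=im[cy-32:cy+32,cx-42:cx+42]<70
    n,l,st,ce=cv2.connectedComponentsWithStats(m);i=1+np.argmax(st[1:,4]);
    cn=max(cv2.findContours((l==i).astype(np.uint8),cv2.RETR_EXTERNAL,cv2.CHAIN_APPROX_NONE)[0],key=len)
    e=cv2.fitEllipse(cv2.convexHull(cn));print('ring',e,st[i],atz(d,e[0],.041))
    for r in robot.masks_of(c,'lever_knob')[:1]:
        v,u=np.nonzero(r['pixels']);print('knob',r['conf'],u.min(),u.max(),v.min(),v.max(),len(u),r['point'],atz(d,[u.mean(),v.mean()],.068))
E
python3 m.py
```

```text
top purple [228.0312 269.4688] 32 [ 0.4879 -0.0214  0.038 ] 0.033980079350647285
top grey [242.1087 270.2609] 46 [ 0.4864 -0.0584  0.038 ] 0.03516201794739593
top green [254.875 263.   ] 24 [ 0.506  -0.0915  0.038 ] 0.04101663726654925
top orange [294.6786 262.5952] 84 [ 0.5081 -0.1958  0.049 ] 0.054396610729473105
centre,b0 [ 0.597  -0.0305  2.3878] res mm [-1.5221  0.0102  3.0824  0.2335 -1.5603 -0.2436] grey knob target [ 0.5137 -0.0519]
ring ((232.78709411621094, 227.48138427734375), (31.740291595458984, 31.976465225219727), 163.637939453125) [217 212  32  32 617] [ 0.5989 -0.0306  0.041 ]
knob 0.87 212 250 210 256 562 [226.3, 234.4] [ 0.5901 -0.0286  0.068 ]
scene purple [190.4  199.24] 25 [ 0.4907 -0.0205  0.038 ] 0.03742308793008331
scene grey [197.4062 210.6875] 32 [ 0.4915 -0.0591  0.038 ] 0.03920574737166305
scene green [210.5 218. ] 26 [ 0.508  -0.0914  0.038 ] 0.03491834349084544
scene orange [232.0547 250.2031] 128 [ 0.5095 -0.199   0.049 ] 0.049960588655778015
centre,b0 [ 0.6006 -0.0313  2.3785] res mm [-0.659  -0.7835  1.3132  1.0868 -0.6542 -0.3032] grey knob target [ 0.5171 -0.052 ]
ring ((238.68389892578125, 185.28424072265625), (28.175613403320312, 40.0893440246582), 85.61698150634766) [219 172  40  28 644] [ 0.601  -0.0325  0.041 ]
knob 0.92 196 258 167 200 578 [223.2, 184.0] [ 0.5708 -0.0494  0.068 ]
```

Units first: shifts go in shares of 50 mm and turns go in shares of 45 degrees. So -0.036 m is -0.72, -0.02 m is -0.4, -7.585 degrees is -0.1686.

Request:
shift_gripper(
  plan=[
    [[0, 0, 0], [0, 0, -0.1686], 0],
    [[0, 0, 0], [0, 0, -0.1686], 0],
    [[-0.4, -0.72, 0], [0, 0, 0], 0],
    [[-0.4, -0.72, 0], [0, 0, 0], 0],
    [[-0.4, -0.72, 0], [0, 0, 0], 0],
    [[-0.4, -0.72, 0], [0, 0, 0], 0],
    [[-0.4, -0.72, 0], [0, 0, 0], 0],
    [[-0.4, -0.72, 0], [0, 0, 0], 0],
  ],
  squeeze=20,
)

```text
time: 2.2
tcp_pos: [0.2906, 0.4099, 0.2395]
eef_rot: [180.0, 0.0, -180.0]
ft_force: [0.7, -0.2, 0.3]
grip_width: -0.0
grip_force: 0.0
```

Request:
shift_gripper(
  plan=[
    [[-0.5, -0.72, 0], [0, 0, 0], 0],
    [[-0.5, -0.72, 0], [0, 0, 0], 0],
    [[-0.5, -0.72, 0], [0, 0, 0], 0],
    [[-0.5, -0.72, 0], [0, 0, 0], 0],
    [[-0.5, -0.72, 0], [0, 0, 0], 0],
    [[-0.5, -0.72, 0], [0, 0, 0], 0],
    [[-0.5, -0.72, 0], [0, 0, 0], 0],
    [[0, 0, 0], [0, 0, 0], 0],
  ],
)

```text
time: 3.0
tcp_pos: [0.4672, 0.1558, 0.2396]
eef_rot: [-179.9, 0.1, 179.6]
ft_force: [-0.1, -0.4, 0.8]
grip_width: -0.0
grip_force: 0.0
```

Scaled: 0.04 m is 0.8, -0.03 m is -0.6.

Request:
shift_gripper(
  plan=[
    [[-0.5, -0.6, 0.4], [0, 0, 0], 0],
    [[-0.5, -0.6, 0.4], [0, 0, 0], 0],
    [[0, -0.6, 0.6], [0, 0, 0], 0],
    [[0, 0, 0.8], [0, 0, 0], 0],
    [[0, 0, 0], [0, 0, 0], 0],
    [[0, 0, 0], [0, 0, 0], 0],
  ],
)

```text
time: 3.6
tcp_pos: [0.5145, 0.07, 0.1293]
eef_rot: [180.0, -0.1, -180.0]
ft_force: [0.5, 0.3, 0.4]
grip_width: 0.0
grip_force: 0.0
```

```bash
python3 - <<'E'
from m import *
s=robot.sense();print(s['tcp_pos'],s['eef_rot'])
d=snap('wrist','w1');print(d['pose'])
for t,z in [('lever_knob',.068),('mark_grey',.038),('stage_center',.042),('switch_top',.049)]:
    for r in robot.pinpoint('wrist',t)[:2]: print(t,r['conf'],r['point'],atz(d,r['point'],z),atdepth(d,r['point']))
d=snap('scene','s1')
E
```

```text
[0.5145 0.07   0.1293] [ 179.9865   -0.0946 -179.9611]
[[-0.0025  0.9547  0.2974  0.4385]
 [ 1.      0.0025  0.0006  0.0705]
 [-0.0002  0.2974 -0.9547  0.2635]
 [ 0.      0.      0.      1.    ]]
mark_grey 0.94 [82.2, 191.4] [ 0.4919 -0.0566  0.038 ] [ 0.4921 -0.0569  0.0375]
switch_top 0.27 [101.5, 290.2] [ 0.5571 -0.0484  0.049 ] [ 0.5615 -0.0529  0.0409]
```

View pics/w1.png

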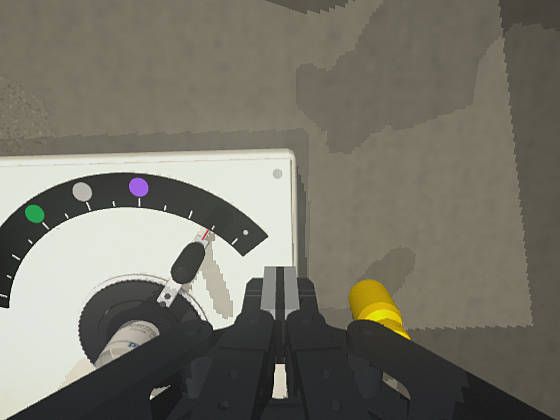

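The wrist view shows the knob at about (187,262), pointer tip (207,233), and the purple, grey and green dots at (139,187), (82,191) and (35,214). The closed pads are at (262–298, 267+). I'll refine the fit from these.

```bash
python3 - <<'E'
from m import *
d=snap('wrist');print(d['intrinsics'])
X=[]
for k,p in {'purple':(139,187),'grey':(82,191),'green':(35,214)}.items():
    uv,n=blob(d,p,F[k],11);w=atz(d,uv,.037);print(k,uv,n,w,atdepth(d,uv)[2]);X.append(w[:2])
X=np.array(X);q=np.array([.672,1.006,1.338])
f=lambda p:(p[:2]+.111*np.c_[np.cos(p[2]+q),np.sin(p[2]+q)]-X).ravel()
s=least_squares(f,[.6,-.03,2.38]);print(s.x,s.fun*1e3)
c=s.x[:2]
for uv,z in [((207,233),.043),((187,262),.068),((195,248),.088)]:
    w=atz(d,uv,z);v=w[:2]-c;print(w,np.hypot(*v),np.arctan2(v[1],v[0])-s.x[2],atdepth(d,uv))
b=s.x[2]+1.006;print('knob target',c+.086*np.array([np.cos(b),np.sin(b)]))
R=d['range_z'];
for v in (262,266,270,275,285,300): 
    r=R[v,225:335]; print(v,[(u+225,round(float(x),3),np.round(atdepth(d,(u+225,v))[:3],3)) for u,x in enumerate(r) if x and x<.2][::7])
E
```

```text
[[358.7169   0.     279.6328]
 [  0.     358.7169 216.7938]
 [  0.       0.       1.    ]]
purple [139.3096 183.4911] 281 [ 0.4895 -0.0206  0.037 ] 0.03732089900864302
grey [ 83.5197 188.4079] 304 [ 0.4928 -0.0573  0.037 ] 0.03778679926031489
green [ 35.9609 209.9961] 256 [ 0.5076 -0.0912  0.037 ] 0.03776422860054507
[ 0.6002 -0.0298  2.3874] [ 0.1183 -0.1018 -0.1227 -0.1591  0.0044  0.2609]
[0.5213 0.0226 0.043 ] 0.09472000278006254 0.16795757490889995 [0.5238 0.0212 0.0362]
[0.5307 0.0149 0.068 ] 0.08263961232438784 0.1831134712844884 [0.5225 0.0199 0.0858]
[0.5133 0.0254 0.088 ] 0.10297200778248262 0.18872923675835418 [0.5219 0.0201 0.0671]
knob target [ 0.5169 -0.0512]
262 []
266 [(264, 0.153, array([0.506, 0.064, 0.126])), (271, 0.152, array([0.505, 0.067, 0.127])), (278, 0.152, array([0.505, 0.07 , 0.127])), (285, 0.152, array([0.505, 0.073, 0.127])), (292, 0.152, array([0.505, 0.076, 0.127]))]
270 [(264, 0.148, array([0.505, 0.064, 0.131])), (271, 0.148, array([0.505, 0.067, 0.131])), (279, 0.149, array([0.505, 0.07 , 0.13 ])), (286, 0.148, array([0.505, 0.073, 0.131])), (293,
[... 497 characters left out ...]
135, array([0.505, 0.071, 0.144])), (288, 0.136, array([0.505, 0.074, 0.144])), (295, 0.135, array([0.505, 0.076, 0.144])), (302, 0.144, array([0.509, 0.079, 0.136])), (309, 0.144, array([0.509, 0.082, 0.136]))]
300 [(243, 0.133, array([0.509, 0.057, 0.148])), (250, 0.133, array([0.509, 0.059, 0.147])), (257, 0.133, array([0.509, 0.062, 0.148])), (264, 0.125, array([0.505, 0.065, 0.155])), (271, 0.124, array([0.505, 0.067, 0.155])), (278, 0.124, array([0.505, 0.07 , 0.155])), (285, 0.124, array([0.505, 0.072, 0.155])), (292, 0.126, array([0.505, 0.075, 0.154])), (299, 0.133, array([0.509, 0.078, 0.148])), (306, 0.132, array([0.509, 0.08 , 0.149])), (313, 0.132, array([0.508, 0.083, 0.149]))]
```

Scaled: 0.031 m is 0.62, 0.03 m is 0.6.

Request:
shift_gripper(
  plan=[
    [[-0.1, 0, 0.6], [0, 0, 0], 0],
    [[0, 0, 0.62], [0, 0, 0], 0],
    [[0, -0.4, 0], [0, 0, 0], 0],
    [[0, -0.3, 0], [0, 0, 0], 0],
    [[0, -0.3, 0], [0, 0, 0], 0],
    [[0, -0.3, 0], [0, 0, 0], 0],
    [[0, -0.3, 0], [0, 0, 0], 0],
    [[0, -0.16, 0], [0, 0, 0], 0],
  ],
)

```text
time: 4.75
tcp_pos: [0.5207, -0.0202, 0.0691]
eef_rot: [-180.0, 0.1, 179.9]
ft_force: [-1.7, 1.9, -0.2]
grip_width: -0.0003
grip_force: 0.9
```

Request:
shift_gripper(
  plan=[
    [[0, 0, 0], [0, 0, 0], 0],
    [[0, 0, 0], [0, 0, 0], 0],
  ],
)

```text
time: 4.95
tcp_pos: [0.5209, -0.0193, 0.0689]
eef_rot: [-180.0, 0.1, 180.0]
ft_force: [0.1, -0.3, -0.3]
grip_width: -0.0003
grip_force: 0.0
```

```bash
python3 - <<'E'
from m import *
s=robot.sense();print(s['tcp_pos'],s['eef_rot'])
d=snap('wrist','w2')
for r in robot.pinpoint('wrist','lever_knob')[:2]: print(r['conf'],r['point'],atz(d,r['point'],.068))
E
```

```text
[ 0.5209 -0.0193  0.0689] [-179.9597    0.1049  179.9692]
0.69 [226.9, 280.9] [ 0.515  -0.0407  0.068 ]
```

View pics/w2.png

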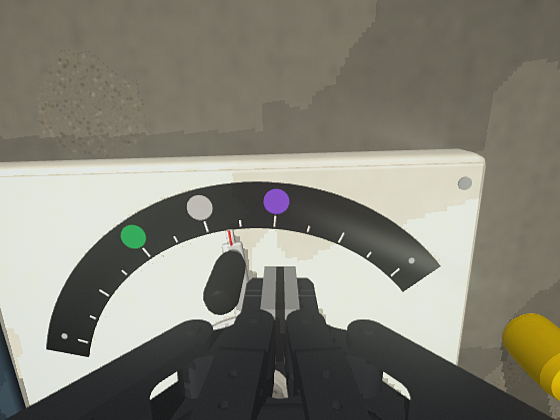

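The pointer (229,236) is between purple (276,201) and grey (199,207), about 2/3 of the way. I'll compute what remains from the red line.

```bash
cat > q.py <<'E'
from m import *
import sys
def est(P0,red,name=None):
    d=snap('wrist',name);X=[]
    for k,p in P0.items():
        uv,n=blob(d,p,F[k],12);X.append(atz(d,uv,.037)[:2])
    X=np.array(X);q=np.array([.672,1.006,1.338])
    f=lambda p:(p[:2]+.111*np.c_[np.cos(p[2]+q),np.sin(p[2]+q)]-X).ravel()
    s=least_squares(f,[.6,-.03,2.38]);print(s.x,np.abs(s.fun).max()*1e3)
    uv,n=blob(d,red,lambda r,g,b:(r-g>60)&(r-b>60),14);w=atz(d,uv,.043);v=w[:2]-s.x[:2]
    print('red',uv,n,w,'r',np.hypot(*v),'q',(np.arctan2(v[1],v[0])-s.x[2])%(2*np.pi))
    print(robot.sense()['tcp_pos'])
E
python3 -c "
from q import *
est({'purple':(276,201),'grey':(199,207),'green':(133,237)},(229,236))"
```

```text
[ 0.5993 -0.0295  2.388 ] 0.20018585364577068
red [228.3333 238.0513] 39 [ 0.505  -0.0425  0.043 ] r 0.09513112829503005 q 0.8907451145859167
[ 0.5205 -0.0185  0.0686]
```

Scaled: -0.005 m is -0.1, -0.0045 m is -0.09.

Request:
shift_gripper(
  plan=[
    [[0, -0.1, 0], [0, 0, 0], 0],
    [[0, -0.09, 0], [0, 0, 0], 0],
    [[0, 0, 0], [0, 0, 0], 0],
    [[0, 0, 0], [0, 0, 0], 0],
  ],
)

```text
time: 5.5
tcp_pos: [0.52, -0.0284, 0.0683]
eef_rot: [-180.0, -0.0, 180.0]
ft_force: [0.1, -0.2, -0.1]
grip_width: 0.0003
grip_force: 0.0
```

```bash
python3 -c "
from q import *
est({'purple':(301,201),'grey':(224,204),'green':(157,233)},(231,236),'w3')"
```

```text
[ 0.5988 -0.0293  2.3802] 0.2974177736413952
red [231.5952 242.8571] 42 [ 0.5067 -0.0507  0.043 ] r 0.09452105565047329 q 0.9900044629273754
[ 0.5199 -0.0284  0.0682]
```

View pics/w3.png

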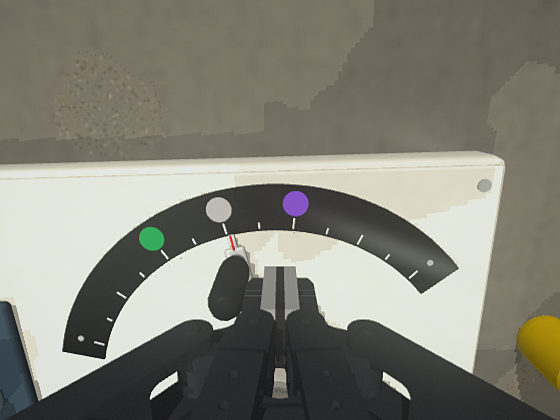

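The pointer's red line (231,241) is about 1.5 mm short of the grey tick line (q≈0.985). I'll nudge it slightly, back off, then lift and go to the switch.

Request:
shift_gripper(
  plan=[
    [[0, -0.03, 0], [0, 0, 0], 0],
    [[0, 0, 0], [0, 0, 0], 0],
    [[0, 0, 0], [0, 0, 0], 0],
    [[0, 0, 0], [0, 0, 0], 0],
    [[0, 0.2, 0], [0, 0, 0], 0],
    [[0, 0.4, 0], [0, 0, 0], 0],
    [[0, 0, -0.8], [0, 0, 0], 0],
    [[0, 0, -0.8], [0, 0, 0], 0],
  ],
)

```text
time: 6.35
tcp_pos: [0.5186, 0.0014, 0.1475]
eef_rot: [180.0, -0.3, -179.9]
ft_force: [1.1, 0.2, 0.6]
grip_width: -0.0004
grip_force: 0.0
```

Request:
shift_gripper(
  plan=[
    [[0, 0, -0.6], [0, 0, 0], 0],
    [[0, 0, 0], [0, 0, 0], 0],
    [[0, 0, 0], [0, 0, 0], 0],
  ],
)

```text
time: 6.65
tcp_pos: [0.5205, 0.0007, 0.1791]
eef_rot: [-180.0, 0.1, -180.0]
ft_force: [-0.2, 1.2, -0.8]
grip_width: -0.0
grip_force: 0.0
```

```bash
python3 - <<'E'
from m import *
s=robot.sense();print(s['tcp_pos'],s['eef_rot'])
d=snap('wrist','w4')
for t,z in [('mark_grey',.038),('mark_purple',.038),('mark_green',.038),('switch_top',.049)]:
    for r in robot.pinpoint('wrist',t)[:1]: print(t,r['conf'],r['point'],atz(d,r['point'],z))
E
```

```text
[0.5205 0.0007 0.1791] [-179.9839    0.099  -179.9795]
mark_purple 0.57 [252.6, 164.5] [ 0.4885 -0.0197  0.038 ]
mark_green 0.88 [161.3, 192.1] [ 0.5105 -0.092   0.038 ]
switch_top 0.62 [18.8, 193.7] [ 0.5093 -0.1962  0.049 ]
```

View pics/w4.png

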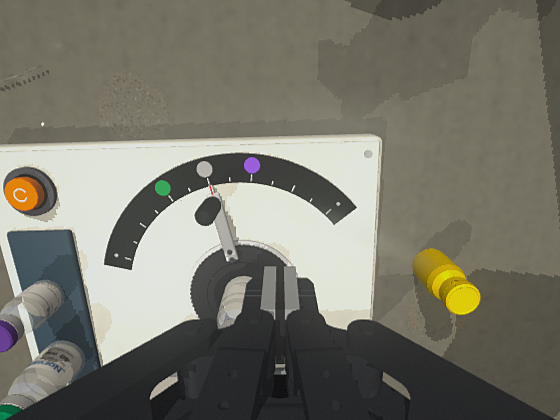

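The pointer now lies on the grey tick (pointer about 210,188, dot 204,169), and the switch is at (22,194). I move above the switch and start down while checking q.

```bash
python3 -c "
from q import *
est({'purple':(252,166),'grey':(204,170),'green':(163,188)},(211,188))
d=snap('wrist');uv,n=blob(d,(22,194),F['orange'],21);print(uv,n,atz(d,uv,.047),atdepth(d,uv))"
```

```text
[ 0.5989 -0.0301  2.3857] 1.517867652965299
red [210.3158 192.7368] 19 [ 0.5071 -0.052   0.043 ] r 0.09443047398710736 q 0.9897105496599892
[0.5193 0.0004 0.1767]
[ 20.5618 195.7574] 874 [ 0.509  -0.1951  0.047 ] [ 0.5091 -0.1953  0.0468]
```

Request:
shift_gripper(
  plan=[
    [[0.11, -0.8, 0], [0, 0, 0], 0],
    [[0.12, -0.8, 0], [0, 0, 0], 0],
    [[0, -0.8, 0], [0, 0, 0], 0],
    [[0, -0.8, 0], [0, 0, 0], 0],
    [[0, -0.76, 0], [0, 0, 0], 0],
    [[0, 0, 0.8], [0, 0, 0], 0],
    [[0, 0, 0.6], [0, 0, 0], 0],
    [[0, 0, 0], [0, 0, 0], 0],
  ],
)

```text
time: 7.8
tcp_pos: [0.5049, -0.1964, 0.1027]
eef_rot: [179.7, -0.6, 179.9]
ft_force: [-0.7, 0.2, 0.0]
grip_width: -0.0003
grip_force: 0.0
```

```bash
python3 -c "
from q import *
d=snap('wrist','w5')
d=snap('top');uv,n=blob(d,(295,263),F['orange'],10);print(uv,n)
d=snap('wrist');print(robot.sense()['tcp_pos'])
for r in robot.pinpoint('wrist','switch_top')[:1]: print(r['conf'],r['point'],atz(d,r['point'],.049))"
```

```text
[nan nan] 0
[ 0.5093 -0.1978  0.1095]
0.73 [279.9, 242.1] [ 0.5077 -0.1967  0.049 ]m.py:6: RuntimeWarning: Mean of empty slice.
  m=f(s[...,0],s[...,1],s[...,2]);v,u=np.nonzero(m);return np.array([x-r+u.mean(),y-r+v.mean()]),m.sum()
  ret = ret.dtype.type(ret / rcount)
```

View pics/w5.png

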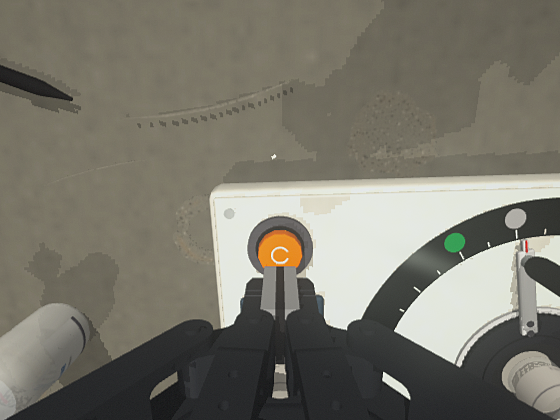

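The fingers are centred over the switch (280,250) and the pointer is at grey (tick 519,238; line 526,246). Now I press.

Scaled: 0.03 m is 0.6, 0.015 m is 0.3.

Request:
shift_gripper(
  plan=[
    [[0, 0, 0.6], [0, 0, 0], 0],
    [[0, 0, 0.3], [0, 0, 0], 0],
    [[0, 0, 0.12], [0, 0, 0], 0],
    [[0, 0, 0.08], [0, 0, 0], 0],
    [[0, 0, 0.06], [0, 0, 0], 0],
    [[0, 0, 0], [0, 0, 0], 0],
    [[0, 0, 0], [0, 0, 0], 0],
  ],
)

```text
time: 8.7
tcp_pos: [0.5093, -0.1979, 0.052]
eef_rot: [-180.0, 0.1, -180.0]
ft_force: [-2.4, 1.1, 4.4]
grip_width: 0.0004
grip_force: 2.6
```

Scaled: 0.001 m is 0.02.

Request:
shift_gripper(
  plan=[
    [[0, 0, 0.02], [0, 0, 0], 0],
    [[0, 0, 0.02], [0, 0, 0], 0],
    [[0, 0, 0], [0, 0, 0], 0],
    [[0, 0, 0], [0, 0, 0], 0],
  ],
)

```text
time: 9.1
tcp_pos: [0.5094, -0.198, 0.0519]
eef_rot: [-180.0, 0.0, -180.0]
ft_force: [-7.7, 5.1, 16.8]
grip_width: -0.0001
grip_force: 8.2
```

Request:
shift_gripper(
  plan=[
    [[0, 0, 0], [0, 0, 0], 0],
  ],
)

```text
time: 9.2
tcp_pos: [0.5095, -0.198, 0.0519]
eef_rot: [-180.0, 0.0, -180.0]
ft_force: [-7.8, 4.2, 16.7]
grip_width: 0.0001
grip_force: 8.2
```

It has bottomed out: the force rises with no further travel. I lift clear and verify.

Scaled: -0.04 m is -0.8, -0.03 m is -0.6.

Request:
shift_gripper(
  plan=[
    [[0, 0, -0.2], [0, 0, 0], 0],
    [[0, 0, -0.6], [0, 0, 0], 0],
    [[0, 0, -0.8], [0, 0, 0], 0],
    [[0, 0, -0.8], [0, 0, 0], 0],
    [[0.6, 0.6, 0], [0, 0, 0], 0],
    [[0.6, 0.6, 0], [0, 0, 0], 0],
    [[0, 0, 0], [0, 0, 0], 0],
    [[0, 0, 0], [0, 0, 0], 0],
  ],
)

```text
time: 10.0
tcp_pos: [0.4487, -0.1375, 0.1692]
eef_rot: [-179.9, 0.1, -180.0]
ft_force: [0.2, -0.6, -0.7]
grip_width: -0.0002
grip_force: 0.0
```

```bash
python3 - <<'E'
from m import *
print(robot.sense()['ft_force'],robot.sense()['tcp_pos']);d=snap('wrist','w6')
for r in robot.pinpoint('wrist','switch_top')[:1]: print(r['point'],[round(float(atdepth(d,np.add(r['point'],o))[2]),4) for o in ((0,0),(5,0),(-5,0),(0,5),(0,-5))])
snap('top','t6')
i=cv2.imread('pics/t6.png')[140:300,150:400];j=cv2.imread('pics/w6.png')
cv2.imwrite('pics/f6.png',np.vstack([cv2.resize(i,(460,294)),cv2.resize(j[:300],(460,246))]))
E
```

```text
[ 0.2357 -0.6352 -0.7393] [ 0.4487 -0.1375  0.1692]
[206.1, 281.9] [0.0441, 0.0443, 0.0438, 0.0438, 0.0433]
```

View pics/f6.png

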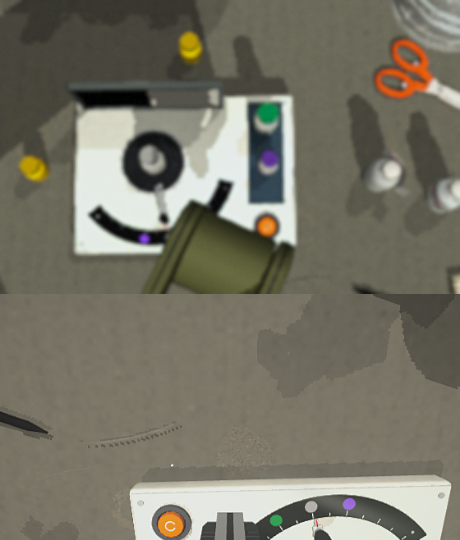

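The switch is down (its top is at 44 mm), the pointer is at grey, the vials have not moved and the arm is clear.

```bash
python3 -c "
from station import robot
print(robot.hand_in())"
```

```text
the job is handed in; nothing more can be done
None
```

I handed the job in at about 10 s, and no verdict came back: the iris pointer stands at the grey dot for the grey-capped vial (about 0.99 rad, target 1.006), the lamp switch is fully down, the vials look unmoved, and the arm is clear.

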